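# Lock the last cam of a desk riser in the painting studio

### The job

A small wooden desk riser lies upside down on the painting table, and the leg at its one end still stands a few millimetres off the board because the cam lock beside it is open. Take the flat-blade screwdriver from its wooden block, set the blade fully into the slot of that cam and turn it clockwise, about a quarter turn, until the cam comes up solid and the leg is drawn tight, without forcing the blade or the cam. Then stand the screwdriver back in its hole in the block, let go of it, and leave the other things on the table where they are.

Things in the scene. Friction and masses are not known exactly. Their poses are not given: they have to be found in the camera images.
- slot (a point): Middle of the slot of the open cam, at the cam's face, flush with the board's upturned face 25 mm above the table. The slot is 15 mm long, 3 mm wide, 6 mm deep, its ends closed, its edges broken 0.4 mm. x runs along the slot, z up; it turns with the cam.
- cam: The open cam lock: plain zinc drum 26 mm across in a dark steel ring 35 mm across, axis upright, 35 mm in from the board's end beside the loose leg. Origin at the middle of its face. The drum turns clockwise from above, at about 0.06 N m, and comes up solid 1.15 to 1.85 rad from its start: just where is only felt; over 0.15 N m spoils the soft zinc. It stays where left. The same cam at the board's other end is already locked.
- leg_top (a point): Middle of the upper edge of the loose leg, a wooden panel 160 mm long, 20 mm thick, standing 100 mm above the table across the board's end. y points outward along the board's length, x along the leg, z up. It lies 180 mm from riser's origin along the board when tight against it, 182.5 to 184 mm at the start; the cam alone draws it, 2.2 mm per radian of turn. The cam's axis is 135 mm from riser's origin.
- riser: The upside-down riser, fixed on the table: board 160 x 340 x 25 mm (x, y, z) with a panel like the loose leg fixed at its -y end. Origin at the middle of the board's face on the table, y towards the loose leg, z up.
- driver_tip (a point): Middle of the end of the screwdriver's flat blade. The blade is 12 mm wide and 2 mm thick over its last 12 mm; x runs across its width (x must lie along the slot, either way round), z up the shank. Shank 10 mm thick; the handle begins 80 mm above the tip.
- driver_grip (a point): Middle of the screwdriver's wooden handle, on its axis 117.5 mm above the tip; axes as driver_tip. The handle is a hexagon 28 mm across flats, 75 mm long; two flats face +y and -y, the others at 60 degree steps. At the start it stands upright in the block at any yaw, the foot of its handle on the block's top.
- driver: The whole screwdriver, 155 mm long, about 140 g; origin and axes as driver_tip.
- block_hole (a point): Middle of the mouth of the screwdriver's hole in the top of the wooden block, 90 mm above the table. Round, 18 mm wide with a 2 mm chamfer, 84 mm deep. The block is fixed, 80 x 130 x 90 mm (x, y, z), the hole in its middle; a small steel key stands 16 mm proud of it 45 mm away in +y.
- ink_bottle: Black ink bottle, 58 mm across, 115 mm tall, standing on the table; origin at the middle of its foot. To be left alone.
- saucer: White porcelain saucer, 110 mm across, 18 mm high; origin at the middle of its underside. To be left alone.
- inkstone: Black stone slab, 85 x 125 x 25 mm; origin at the middle of its underside. To be left alone.
There are look-alikes about, which are no part of the job. Of the things like the part that bears block_hole, leave any that is pink, purple or turquoise; of the rest the larger one is meant.

How it is judged (in metres and radians):
On the way, in this order (a step that is already met when the one before it is completed fails the run):
1. the screwdriver's blade stands at least 3.5 mm deep in the slot of the open cam, upright (z of driver_tip in the frame of slot below -0.0035 m and horizontal distance between driver_tip and slot below 0.005 m and angle between driver_tip's own z axis and vertical below 0.12 rad), for 0.1 s.
2. the leg is drawn tight, its gap under 0.1 mm, with the blade still in the slot (y of leg_top in the frame of riser below 0.1801 m and z of driver_tip in the frame of slot below -0.002 m and horizontal distance between driver_tip and slot below 0.006 m), for 0.1 s.
At the end, for the whole second after the job is handed in: The leg is drawn tight, within 0.12 mm of touching the board; the screwdriver stands in its hole in the block, upright within 0.1 rad, handle within 10 mm of the hole's axis and resting on the block (tip 72 mm or more below the hole's mouth), and is not touched (y of leg_top in the frame of riser below 0.18012 m and horizontal distance between driver_grip and block_hole below 0.01 m and z of driver_tip in the frame of block_hole below -0.072 m and angle between driver_tip's own z axis and vertical below 0.1 rad and contact force between driver and the fingers below 0.1 N).
It fails at once if the blade presses or twists on the cam with more than 40 N of contact force in all (a twist of some 0.16 N m) (contact force between driver and cam above 40 N).
It fails at once if the screwdriver presses on the riser with more than 40 N (contact force between driver and riser above 40 N).
It fails at once if the ink bottle, saucer or inkstone is moved by more than 15 mm (distance of any of ink_bottle, saucer, inkstone from where it was at the start of the episode above 0.015 m).
It also fails if it takes over 72 s, if anything falls off the work surface, if the arm or the gripper's body presses on something with over 40 N, if the wrist force passes 120 N, or if a joint passes its speed limit or range.

### The arm

A 6-joint arm with a two-finger parallel gripper is mounted at the origin on the work surface. World frame = base frame: x ahead of the robot, y to its left, z up, the work surface at z = 0. Lengths are in mm, angles in rad, forces in N, time in s.
With the tool pointing down it reaches from about 300 to 775 mm from the base axis. Payload 14.6 kg.
Tool frame: the origin (TCP) lies between the finger pads; the fingertips stand 25 mm ahead of it and the grasp point (between the pads) lies 6 mm ahead of it; z points along the fingers, y is the line along which they close (so a half turn about z gives the same grasp; the last joint's range is limited). The gripper opens to 94 mm and grips with 3 to 60 N. Pads are 16 mm wide; open, the fingers measure 119 mm over their backs; the gripper's body (75 mm by 177 mm) begins 78 mm behind the grasp point.
Start: joints at [1.059, 0.3, 1.521, -0, 1.321, -0.067], TCP at [236.649, 496.474, 230.446] pointing down, gripper open.
Joint ranges: [-3.03, 3.03], [-0.79, 2.21], [0.23, 2.52], [-1.04, 4.18], [0, 3.07], [-2.55, 2.55]. Speed limits (rad/s): [2.22, 2.22, 2.57, 3.14, 3.14, 3.14].

### API

Orientations are given as [roll, pitch, yaw] about the fixed x, y, z axes, in that order (R = Rz(yaw) Ry(pitch) Rx(roll)).
In Python, from cell import manip gives the robot as it stands. The module is installed in compiled form; this text tells all that it offers.
- The arm moves only by the tool step_arm, never from a script. Its argument "series" is one flat list of numbers, 5 for each row, row after row: the shift along the world's x, y, z in mm, then the turn about the world's z in rad, then the closure, from 0 (fully open) to 1 (shut). In form: [dx, dy, dz, spin, jaw, dx, dy, dz, spin, jaw, ...]. A call has 1 to 20 rows; each row shifts and turns the commanded pose from where the row before left it; what a row does not reach is not made up. A row lasts 1/8 s, in which the tool goes at most 62.5 mm and 10.7 degrees, less where a joint would pass 70% of its speed; a pose out of reach is approached as far as the arm can. A call is refused whole if a number of a shift passes 62.5 or a number of a turn 0.188, either way. A call with a gripper value outside its range is refused whole. The fingers move at their own pace and stop on an object; "squeeze" is the grip in N (left out, the last holds). Time passes only in rows, so rows that do not move let the fingers close. It gives the time, the measured TCP pose, the force, the opening and the grip force at its end, in the units of the state.
- manip.read_state(): the state, without advancing time (a new reading comes with each control period).
- manip.camera(name): name is "side" or "top"; returns (picture, depth): 384x512x3 uint8, blue, green, red; 384x512 float32, mm along the optical axis (not along the pixel's ray), 0 where there is no reading.
- manip.camera_info(name): a dict with "fovy" (degrees; the focal length in pixels is half the picture's height over the tangent of half this angle, whatever the lens; pixels are square), "cx", "cy" (the principal point, pixels), "eye" and "orientation" of the camera in the world. Camera axes: x right, y down, z forward; pixel columns grow to the right and rows downward; lengths in mm; the calibration is good to about 2 mm. A picture is of the moment at which its call begins. camera_info takes no time and is no camera call.
- manip.sign_off(): hands the job in; it is judged then, once.
The state is a dict: "clock": time; "joints": joint angles; "qd": joint speeds; "effort": joint torques, N m; "eef_pos": TCP position; "eef_rot": TCP orientation; "wrist_force": force on the tool from outside, world axes, zero at the start; "moment": the same for the moment, N m; "finger_gap": finger opening in mm; "finger_force": force on a finger pad.
Only numpy, scipy, OpenCV 4.12 (cv2) and the standard library are available. Lean on these libraries where they do the work, as an engineer would, in place of code of your own. Each camera call takes 0.05 s, during which the arm holds its last target. There are 200 camera calls.

## Working session

There is one attempt and no reset: what is moved stays moved. The work goes in short steps, Python scripts to look and compute and a tool call to move; the robot and the scene stay as the last step left them, time stands still between calls to the robot, and variables do not carry over. Pictures are saved under pics/ and viewed, at most 10 in all, crops included, and the job is handed in when it is done.

Besides the shell and the picture viewer there is one more tool, called after "Emit:" by a JSON object that holds its "op" and its "data", one argument or row to a line. step_arm: Moves the arm, as the interface text tells. Its arguments: {"type":"object","properties":{"series":{"type":"array"},"squeeze":{"type":"number"}},"required":["series"]}

```bash
mkdir -p pics; cat > h.py <<'E'
import numpy as np,cv2
from cell import manip
from scipy.spatial.transform import Rotation as R
def snap(n,tag):
    p,d=manip.camera(n); cv2.imwrite(f'pics/{tag}.png',p); np.save(f'pics/{tag}.npy',d); return p,d
def cam(n):
    i=manip.camera_info(n); f=192/np.tan(np.radians(i['fovy'])/2)
    o=np.array(i['orientation']); 
    M=o if o.shape==(3,3) else R.from_euler('xyz',o).as_matrix() if o.size==3 else None
    return i,f,M,np.array(i['eye'])
def ray_z(n,u,v,z):   # pixel -> world on plane z
    i,f,M,e=cam(n); r=M@np.array([(u-i['cx'])/f,(v-i['cy'])/f,1]); return e+r*(z-e[2])/r[2]
def pts(n,d):
    i,f,M,e=cam(n); v,u=np.mgrid[:384,:512]
    return np.stack([(u-i['cx'])/f*d,(v-i['cy'])/f*d,d],-1)@M.T+e
def proj(n,P):
    i,f,M,e=cam(n); c=(np.array(P)-e)@M; return c[0]/c[2]*f+i['cx'],c[1]/c[2]*f+i['cy']
E
python3 - <<'E'
from h import *
for n in('top','side'):
    p,d=snap(n,n+'0'); print(manip.camera_info(n))
a=np.vstack([cv2.imread('pics/top0.png')]); 
cv2.imwrite('pics/top0b.png',cv2.resize(a,(800,600),interpolation=cv2.INTER_CUBIC))
print(manip.read_state())
E
```

```text
{'fovy': 45.01041230059597, 'cx': 260.13677374808935, 'cy': 190.78468085985514, 'eye': array([ 362.94670976,  166.98488164, 1624.41981481]), 'orientation': array([-3.03113552, -0.02040781, -1.54094093])}
{'fovy': 54.42619316477731, 'cx': 256.29444138481716, 'cy': 194.25558402337782, 'eye': array([288.33499995, 796.16427648, 897.36835747]), 'orientation': array([-2.41570961,  0.00385593, -2.76966187])}
{'clock': 0.1, 'joints': array([ 1.05941249e+00,  3.00395116e-01,  1.52148413e+00, -1.00968888e-05,
        1.32067588e+00, -6.65906370e-02]), 'qd': array([-8.92866210e-04, -1.84770438e-03, -1.12125172e-03, -1.03063627e-03,
        2.28532192e-03, -2.17826424e-07]), 'effort': array([ 2.97121196e-04, -5.32638538e+01, -3.53286195e+01,  7.09156855e-02,
        2.34658818e-02,  6.22744523e-06]), 'eef_pos': array([236.55575745, 496.31796786, 229.96900459]), 'eef_rot': array([-3.14063167e+00, -5.42853461e-05,  2.69680193e+00]), 'wrist_force': array([-0.92926162, -0.65137343,  0.00597665]), 'moment': array([0.01969154, 0.02297878, 0.00054228]), 'finger_force': 0.0, 'finger_gap': 93.94206804979427}
```

View pics/top0b.png

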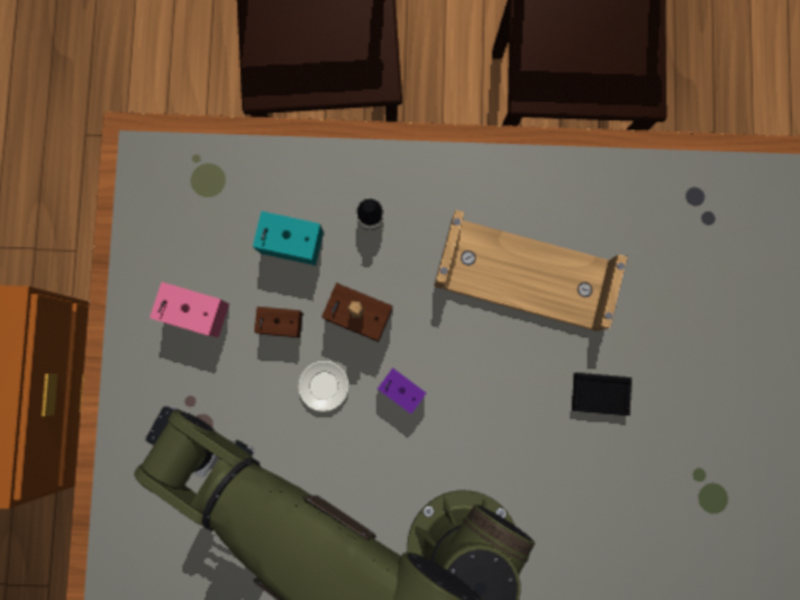

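View pics/side0.png

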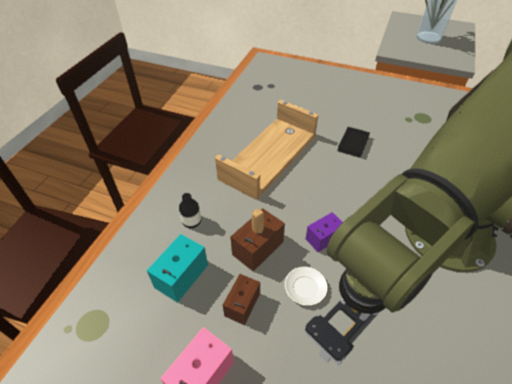

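The block that fits is the larger brown one at (357,312) in the 800-wide top view, with the screwdriver in it. The small brown one at (278,321) is smaller, and the turquoise (288,236), pink (188,308) and purple (402,391) ones are excluded. The riser lies at about (535,270) with cams at (468,257) and (585,289). I'll enlarge both areas to confirm.

```bash
python3 - <<'E'
import cv2,numpy as np
t=cv2.imread('pics/top0.png');s=cv2.imread('pics/side0.png')
def c(im,u,v,w,h,W,H): return cv2.resize(im[v:v+h,u:u+w],(W,H),interpolation=cv2.INTER_CUBIC)
a=c(t,274,130,133,90,800-0,541)
cv2.imwrite('pics/c1.png',a)
b=np.hstack([c(s,210,95,110,105,440,420),c(t,200,175,60,70,360,420)])
cv2.imwrite('pics/c2.png',b)
E
```

```text
(no output)
```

View pics/c1.png

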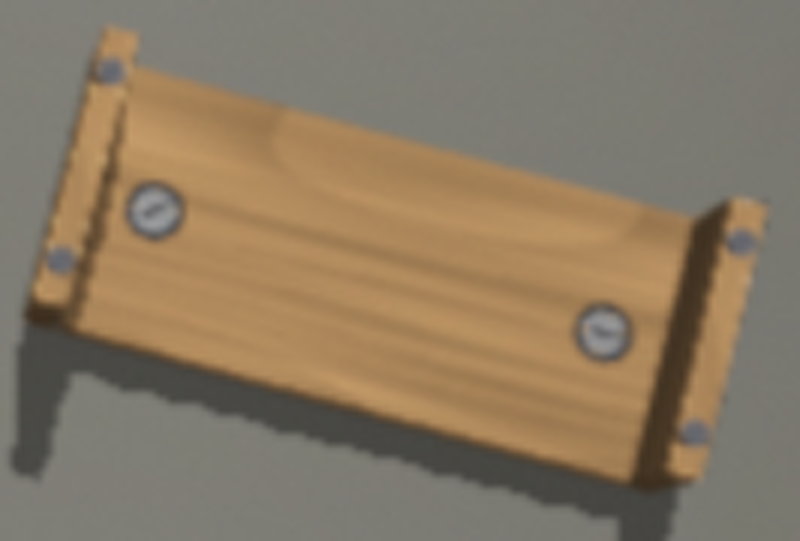

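View pics/c2.png

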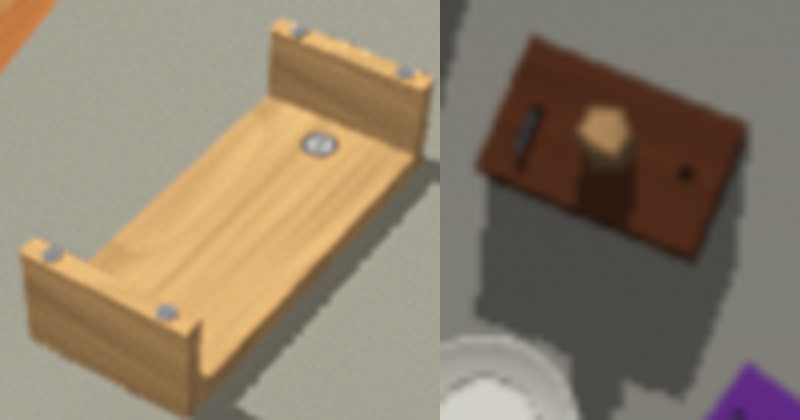

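```bash
python3 - <<'E'
from h import *
q=lambda u,v,z:ray_z('top',274+u/6.015-.5+.08,130+v/6.011-.5+.08,z)
L1,L2,R1,R2=[q(*a,100) for a in((111,71),(61,260),(741,241),(694,433))]
cl,cr=q(155,211,25),q(604,332,25)
ax=(cl-cr);print('cams',cl,cr,np.linalg.norm(ax));ax/=np.linalg.norm(ax)
print(ax,'left leg',((L1+L2)/2-cl)@ax,'right',(cr-(R1+R2)/2)@ax, 'legdir',L1-L2,R1-R2)
print('slot L',q(140,219,25)-q(170,203,25),'slot R',q(588,328,25)-q(618,335,25))
# handle top, block
g=lambda u,v,z:ray_z('top',200+(u-440)/6-.42,175+v/6-.42,z)
print('handle top',g(605,130,165),'block corners',[g(a,b,90).round(1) for a,b in((533,37),(748,123),(695,260),(480,168))])
P=pts('top',np.load('pics/top0.npy'));C=cv2.imread('pics/top0.png')
m=(P[...,2]>158)&(P[...,2]<172); m[:, :190]=0;m[:,262:]=0;m[:170]=0;m[230:]=0
print('depth top face',m.sum(),P[m].mean(0),P[m].std(0))
m=(abs(P[...,2]-90)<5);m[:, :200]=0;m[:,255:]=0;m[:170]=0;m[225:]=0
r=cv2.minAreaRect(P[m][:,:2].astype(np.float32));print('block',m.sum(),r,P[m][:,2].mean())
# legs via depth
for n,a,b in(('L',274,300),('R',385,407)):
    m=(abs(P[...,2]-100)<5);m[:,:a]=0;m[:,b:]=0;m[:130]=0;m[215:]=0
    r=P[m];print(n,m.sum(),((r.mean(0)-cl)@ax),((r.mean(0)-cr)@ax),r[:,2].mean(),cv2.minAreaRect(r[:,:2].astype(np.float32)))
E
```

```text
cams [637.58872728   5.14552562  25.        ] [ 575.05205342 -257.64425925   25.        ] 270.1283150814861
[0.23150729 0.97283317 0.        ] left leg 47.886846583695586 right 44.60936548172252 legdir [107.47980714 -25.32396233   0.        ] [108.19426867 -26.40260413   0.        ]
slot L [-10.01677986  17.293746     0.        ] slot R [ 3.53624321 17.53023459  0.        ]
handle top [504.9430489  245.96931423 165.        ] block corners [array([562.8, 291.9,  90. ]), array([518.7, 171. ,  90. ]), array([441.9, 197.8,  90. ]), array([489. , 318.2,  90. ])]
depth top face 58 [504.1706653  244.3296894  165.22108828] [6.63763567 7.082471   2.88938342]
block 676 ((504.84375, 245.56478881835938), (130.5955352783203, 80.21245574951172), 69.60678100585938) 91.00510325972641
L 224 47.86196160586976 317.99027668735584 101.12153594942106 ((649.5570678710938, 50.92644119262695), (20.005704879760742, 160.20529174804688), 76.41019439697266)
R 230 -314.2548608497214 -44.12654576823533 100.59211894415351 ((563.8041381835938, -300.825439453125), (22.793994903564453, 157.9444580078125), 75.69697570800781)
```

Left cam (c1 crop (155,211)) is the open one: its leg stands 47.9 mm from the cam axis, against about 44.4 mm at the other end. Next I'll get the slot direction and the handle's hexagon yaw.

```bash
cat >> h.py <<'E'
def rect(n,img,c,half,z,s=4):  # rectified patch: cols=+x, rows=+y, s px/mm
    g=np.arange(-half,half+1e-6,1/s); X,Y=np.meshgrid(c[0]+g,c[1]+g)
    i,f,M,e=cam(n); p=(np.stack([X,Y,np.full_like(X,z)],-1)-e)@M
    u=p[...,0]/p[...,2]*f+i['cx'];v=p[...,1]/p[...,2]*f+i['cy']
    return cv2.remap(img,u.astype(np.float32),v.astype(np.float32),cv2.INTER_CUBIC),X,Y
def disc(n,img,c,z=25):  # cam centre by ring (dark/grey vs saturated wood), slot angle
    for _ in range(4):
        P,X,Y=rect(n,img,c,30,z); P=P.astype(float)
        w=np.clip(1-(P[...,2]-P[...,0])/50,0,1)*(np.hypot(X-c[0],Y-c[1])<24)
        c=np.array([(w*X).sum()/w.sum(),(w*Y).sum()/w.sum()])
    g=P.mean(2); r=np.hypot(X-c[0],Y-c[1]); m=r<9
    d=np.clip(np.percentile(g[m],80)-g,0,None)*m; x0,y0=(d*X).sum()/d.sum(),(d*Y).sum()/d.sum()
    x,y=X-x0,Y-y0; a=.5*np.arctan2(2*(d*x*y).sum(),(d*(x*x-y*y)).sum())
    return c,w.sum()/16,a,(x0,y0)
E
python3 - <<'E'
from h import *
t=cv2.imread('pics/top0.png');s=cv2.imread('pics/side0.png')
for n,im in(('top',t),('side',s)):
  for c in((637.6,5),(575,-257.6)):
    try:print(n,disc(n,im,np.array(c)))
    except Exception as e:print(e)
P,X,Y=rect('top',t,(505,245.5),24,165); P=P.astype(float)
w=np.clip((P[...,2]-110)/60,0,1)
for k in range(3):
    if k==0:c=np.array([505,245.5])
    m=w*(np.hypot(X-c[0],Y-c[1])<18); c=np.array([(m*X).sum(),(m*Y).sum()])/m.sum()
z=(X-c[0])+1j*(Y-c[1]); M6=(m*z**6).sum()
print('hex',c,m.sum()/16,'vertex deg mod60',np.degrees(np.angle(M6))/6, abs(M6)/(m*abs(z)**6).sum())
out=[cv2.resize(np.clip(P,0,255).astype(np.uint8),(400,400)),cv2.resize(rect('top',t,(637.6,5),24,25)[0],(400,400))]
cv2.imwrite('pics/r1.png',np.hstack(out))
E
```

```text
top (array([637.5747367 ,   5.65674103]), np.float64(738.85875), np.float64(-1.0877763140584387), (np.float64(638.1519862238763), np.float64(5.7057270902164525)))
top (array([ 574.56065372, -257.2987584 ]), np.float64(695.4549999999999), np.float64(1.3322250820282218), (np.float64(574.5549155728579), np.float64(-257.29425567627726)))
side (array([623.10743785,  -6.68056492]), np.float64(150.95125000000002), np.float64(-0.07374741567386434), (np.float64(621.2946485192771), np.float64(-4.898828170891551)))
side (array([ 573.01193117, -258.96134763]), np.float64(575.745), np.float64(-1.4723201016675809), (np.float64(572.7199427114803), np.float64(-259.46537915007644)))
hex [505.58154091 246.59329023] 320.1645833333333 vertex deg mod60 28.3656587284609 0.17705217660269165
```

View pics/r1.png

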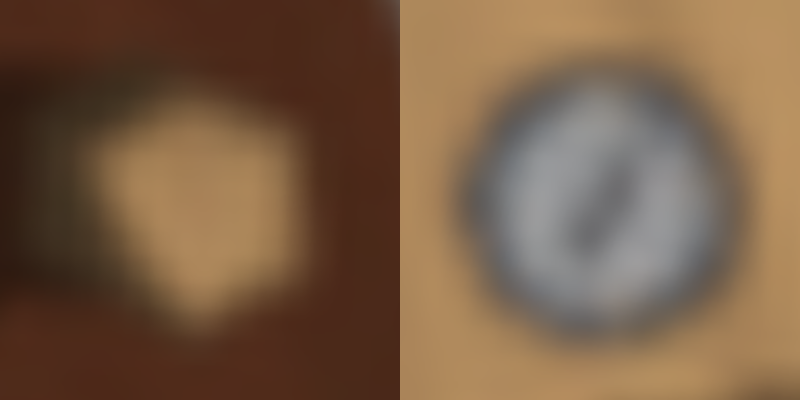

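Emit:
{"op": "step_arm", "data": {
  "series": [38.4,-35.8,0,-0.016,0,38.4,-35.8,0,-0.016,0,38.4,-35.8,0,-0.016,0,38.4,-35.8,0,-0.016,0,38.4,-35.8,0,-0.016,0,38.4,-35.8,0,-0.016,0,38.4,-35.8,0,-0.018,0,0,0,0,0,0,0,0,0,0,0],
  "squeeze": 30
}}

```text
clock: 1.23
eef_pos: [505.0, 246.1, 230.1]
eef_rot: [-3.141, -0.001, 2.583]
wrist_force: [0.3, 0.5, -0.0]
finger_gap: 93.8
finger_force: 0.0
```

Emit:
{"op": "step_arm", "data": {
  "series": [0,0,-40,0,0,0,0,-40,0,0,0,0,-14,0,0,0,0,0,0,0,0,0,0,0,0.5,0,0,0,0,0.75,0,0,0,0,1,0,0,0,0,1,0,0,0,0,1,0,0,0,0,1],
  "squeeze": 15
}}

```text
clock: 2.48
eef_pos: [505.4, 245.8, 136.4]
eef_rot: [-3.142, -0.0, 2.583]
wrist_force: [0.1, 0.0, 0.2]
finger_gap: 37.4
finger_force: 0.0
```

Emit:
{"op": "step_arm", "data": {
  "series": [0,0,0,0,1,0,0,0,0,1,0,0,0,0,1,0,0,0,0,1]
}}

```text
clock: 2.98
eef_pos: [505.4, 245.8, 136.4]
eef_rot: [-3.141, -0.0, 2.583]
wrist_force: [-0.8, -0.1, -0.4]
finger_gap: 27.7
finger_force: 15.0
```

Emit:
{"op": "step_arm", "data": {
  "series": [0,0,5,0,1,0,0,15,0,1,0,0,30,0,1,0,0,30,0,1,0,0,30,0,1,22,-40,5,0,1,22,-40,5,0,1,22,-40,0,0,1,22,-40,0,0,1,22,-40,0,0,1,22,-40,0,0,1,0,0,0,0,1,0,0,0,0,1],
  "squeeze": 40
}}

```text
clock: 4.6
eef_pos: [637.3, 6.2, 257.1]
eef_rot: [3.141, 0.0, 2.583]
wrist_force: [0.6, -0.0, -1.3]
finger_gap: 27.5
finger_force: 40.0
```

```bash
python3 - <<'E'
from h import *
s=manip.read_state();print(s['eef_pos'],s['eef_rot'],s['finger_gap'],s['wrist_force'])
p,d=snap('side','side1');t,_=snap('top','top1')
x,y,z=s['eef_pos']
u,v=proj('side',(x,y,z-126));print(u,v); u0,v0=int(u)-35,int(v)-45
a=cv2.resize(p[v0:v0+70,u0:u0+70],(560,560),interpolation=cv2.INTER_CUBIC)
cv2.imwrite('pics/b1.png',a);print((u-u0)*8,(v-v0)*8)
E
```

```text
[637.29603319   6.2074693  257.10487461] [3.14120623e+00 2.82631156e-04 2.58275139e+00] 27.52955150064041 [ 0.55072998 -0.01945238 -1.33223932]
244.86894947838272 149.76665528398365
286.95159582706174 366.1332422718692
```

View pics/b1.png

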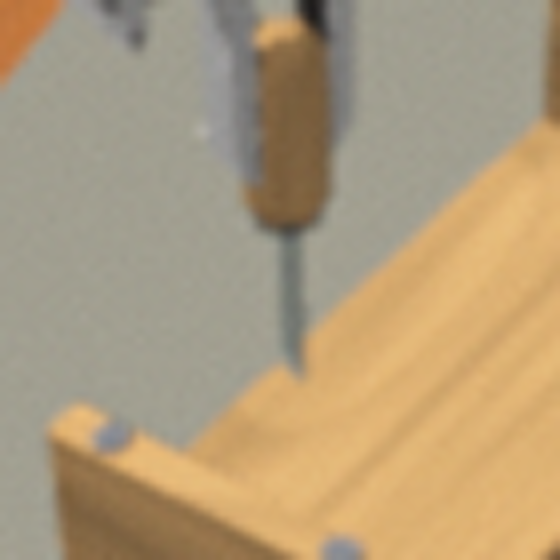

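The blade looks narrow, about 16 of 8x-px at (297,365), so it's one of the two hypotheses near edge-on (88° or 148°). I'll spin +0.52 and compare.

Emit:
{"op": "step_arm", "data": {
  "series": [0,0,0,0.13,1,0,0,0,0.13,1,0,0,0,0.13,1,0,0,0,0.13,1,0,0,0,0,1,0,0,0,0,1]
}}

```text
clock: 5.45
eef_pos: [637.3, 6.4, 256.7]
eef_rot: [3.142, 0.0, 3.101]
wrist_force: [0.2, -0.1, -2.0]
finger_gap: 27.8
finger_force: 40.0
```

```bash
python3 - <<'E'
from h import *
s=manip.read_state();print(s['eef_pos'],s['eef_rot'],s['finger_gap'])
q=cv2.imread('pics/side1.png');p,d=snap('side','side2')
f=lambda p:cv2.resize(p[130:160,228:268],(400,300),interpolation=cv2.INTER_CUBIC)
cv2.imwrite('pics/b2.png',np.hstack([f(q),f(p)]))
E
```

```text
[637.33544274   6.3880532  256.69210496] [3.14157388e+00 2.37053257e-04 3.10059246e+00] 27.84317763368604
```

View pics/b2.png

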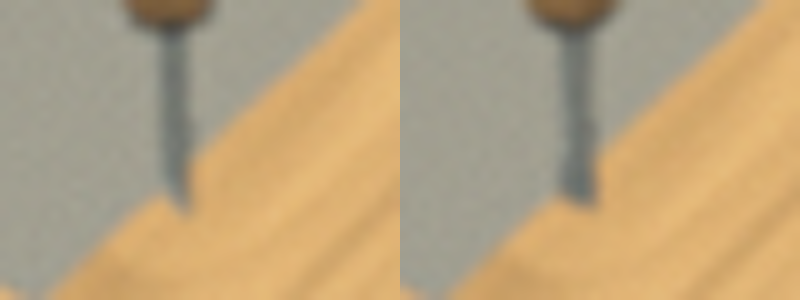

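Emit:
{"op": "step_arm", "data": {
  "series": [0,0,-10,-0.15,1,0,0,-10,-0.15,1,0,0,-10,-0.15,1,0,0,-10,-0.15,1,0,0,-10,-0.15,1,0,0,-10,-0.15,1,0,0,-10,-0.147,1,0,0,0,0,1,0,0,0,0,1]
}}

```text
clock: 6.62
eef_pos: [637.6, 5.9, 187.0]
eef_rot: [3.141, 0.0, 2.058]
wrist_force: [-0.1, 0.7, -1.9]
finger_gap: 27.9
finger_force: 40.0
```

```bash
python3 - <<'E'
from h import *
s=manip.read_state();print(s['eef_pos'],s['eef_rot'],s['finger_gap'],s['wrist_force'],s['joints'])
q=lambda u,v,z:ray_z('top',274+u/6.015-.42,130+v/6.011-.42,z)
w=lambda u,v,z:ray_z('side',210+u/4-.375,95+v/4-.375,z)
print('rods side-top',w(53,253,100)-q(111,71,100),w(167,312,100)-q(61,260,100),w(301,32,100)-q(741,241,100),w(405,72,100)-q(694,433,100))
# tip from side2: right half crop tip centre (579,207) -> /10
a=ray_z('side',228+(580-400)/10-.45,130+206/10-.45,256.7-126.4)
b=ray_z('side',228+180/10-.45,130+212/10-.45,257.1-126.4)
print('tip side bias',a-[637.3,6.4,0],b-[637.3,6.2,0])
# current: tip & slot prediction in side view, and crop
p,_=snap('side','side3')
x,y,z=s['eef_pos'];print(proj('side',(x,y,z-126.4)))
cv2.imwrite('pics/b3.png',cv2.resize(p[125:195,210:280],(560,560),interpolation=cv2.INTER_CUBIC))
E
```

```text
[637.57860041   5.89255199 186.96750194] [3.14113371e+00 2.81158380e-04 2.05840140e+00] 27.928910800905314 [-0.14932054  0.70989173 -1.90891418] [-4.81891119e-02  5.30093920e-01  1.30072908e+00 -7.71835214e-06
  1.31023149e+00 -5.35792262e-01]
rods side-top [-1.82842806 -5.02628506  0.        ] [-1.67003984 -2.05686129  0.        ] [-5.11770273 -1.82542896  0.        ] [-1.91996231 -3.7102798   0.        ]
tip side bias [ -2.26096727  -0.14762438 130.3       ] [ -3.4881359    3.00242121 130.7       ]
(np.float64(245.41257230217775), np.float64(166.22376961246235))
```

View pics/b3.png

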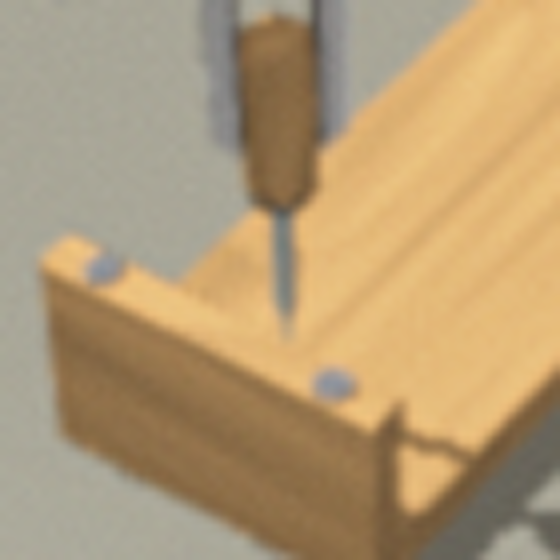

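```bash
python3 - <<'E'
from h import *
def cen(img,u,v,r=5):
    p=img[v-r:v+r+1,u-r:u+r+1].astype(float); w=np.clip(p[...,0]-p[...,2]+25,0,None)
    yy,xx=np.mgrid[-r:r+1,-r:r+1]; w*=(xx**2+yy**2<=r*r)
    for _ in range(3):
        cx,cy=(w*xx).sum()/w.sum(),(w*yy).sum()/w.sum(); w=w*((xx-cx)**2+(yy-cy)**2<16)
    return u+cx,v+cy,w.sum()
t=cv2.imread('pics/top0.png')
T=[cen(t,*a,3) for a in((292,141),(284,173),(397,170),(389,202))]
print(T)
Tw=[ray_z('top',a,b,100)[:2] for a,b,_ in T]
for k in(0,3):
    s=cv2.imread(f'pics/side{k}.png')
    S=[cen(s,*a,3) for a in((223,158),(251,173),(285,103),(311,113))]
    Sw=[ray_z('side',a,b,100)[:2] for a,b,_ in S]
    print([np.round(x,2) for x in S]);print([np.round(a-b,2) for a,b in zip(Sw,Tw)])
print(np.round(Tw,1), np.linalg.norm(Tw[0]-Tw[1]),np.linalg.norm(Tw[2]-Tw[3]))
E
```

```text
[(np.float64(291.9128787878788), np.float64(141.53787878787878), np.float64(264.0)), (np.float64(283.51612903225805), np.float64(172.89605734767025), np.float64(279.0)), (np.float64(396.93939393939394), np.float64(170.01683501683502), np.float64(297.0)), (np.float64(389.24333333333334), np.float64(201.79), np.float64(300.0))]
[array([222.77, 157.73, 252.  ]), array([251.24, 172.59, 191.  ]), array([284.9, 101.8, 149. ]), array([311.17, 112.  , 190.  ])]
[array([-0.71, -5.92]), array([-1.  , -2.74]), array([-2.42, -6.2 ]), array([-1.35, -6.69])]
[array([222.75, 157.75, 251.  ]), array([251.16, 172.56, 186.  ]), array([284.93, 101.83, 156.  ]), array([311.19, 112.01, 186.  ])]
[array([-0.69, -5.8 ]), array([-0.73, -2.76]), array([-2.58, -6.08]), array([-1.42, -6.69])]
[[ 702.5   39.3]
 [ 595.3   64.9]
 [ 617.5 -314.8]
 [ 509.9 -288.8]] 110.2136548383 110.70281237361603
```

Emit:
{"op": "step_arm", "data": {
  "series": [-0.5,-2.2,-12,-0.004,1,0,0,-12,0,1,0,0,-8,0,1,0,0,-2,0,1,0,0,0,0,1,0,0,-0.5,0,1,0,0,-0.5,0,1,0,0,0,0,1]
}}

```text
clock: 7.68
eef_pos: [637.0, 3.7, 151.5]
eef_rot: [3.141, 0.0, 2.052]
wrist_force: [0.5, 0.6, -1.4]
finger_gap: 28.0
finger_force: 40.0
```

Emit:
{"op": "step_arm", "data": {
  "series": [0,0,-0.4,0,1,0,0,-0.4,0,1,0,0,0,0,1]
}}

```text
clock: 8.05
eef_pos: [636.9, 3.6, 150.6]
eef_rot: [-3.141, -0.0, 2.052]
wrist_force: [-0.1, -1.2, -0.6]
finger_gap: 27.8
finger_force: 40.0
```

Emit:
{"op": "step_arm", "data": {
  "series": [0,0,-0.5,0,1,0,0,0,0,1]
}}

```text
clock: 8.3
eef_pos: [636.9, 3.6, 150.0]
eef_rot: [-3.141, -0.0, 2.052]
wrist_force: [-0.9, -0.3, -1.1]
finger_gap: 27.9
finger_force: 40.0
```

Emit:
{"op": "step_arm", "data": {
  "series": [0,0,-0.5,0,1,0,0,0,0,1]
}}

```text
clock: 8.55
eef_pos: [636.9, 3.6, 149.6]
eef_rot: [-3.141, -0.0, 2.052]
wrist_force: [-2.2, -1.0, -0.4]
finger_gap: 27.9
finger_force: 40.0
```

Emit:
{"op": "step_arm", "data": {
  "series": [0,0,-0.5,0,1,0,0,0,0,1]
}}

```text
clock: 8.8
eef_pos: [636.9, 3.6, 149.1]
eef_rot: [-3.141, -0.0, 2.052]
wrist_force: [-2.0, -1.3, -2.0]
finger_gap: 27.7
finger_force: 40.0
```

Emit:
{"op": "step_arm", "data": {
  "series": [0,0,-0.5,0,1,0,0,0,0,1]
}}

```text
clock: 9.05
eef_pos: [636.9, 3.6, 148.6]
eef_rot: [-3.141, -0.0, 2.052]
wrist_force: [-1.7, -1.2, -1.3]
finger_gap: 27.9
finger_force: 40.0
```

Sideways force runs along the slot's normal and there is no upward force, so the blade appears to be entering the slot. I'll ease it sideways and go deeper.

Emit:
{"op": "step_arm", "data": {
  "series": [-0.3,-0.2,-0.5,0,1,0,0,-0.5,0,1,0,0,0,0,1]
}}

```text
clock: 9.43
eef_pos: [636.7, 3.5, 147.6]
eef_rot: [3.141, -0.0, 2.052]
wrist_force: [-0.5, 0.1, -1.3]
finger_gap: 27.8
finger_force: 40.0
```

Emit:
{"op": "step_arm", "data": {
  "series": [0,0,-0.5,0,1,0,0,-0.5,0,1,0,0,0,0,1]
}}

```text
clock: 9.8
eef_pos: [636.7, 3.5, 146.6]
eef_rot: [3.141, -0.0, 2.052]
wrist_force: [-0.2, -0.7, -0.8]
finger_gap: 28.0
finger_force: 40.0
```

Emit:
{"op": "step_arm", "data": {
  "series": [0,0,-0.5,0,1,0,0,0,0,1]
}}

```text
clock: 10.05
eef_pos: [636.7, 3.5, 146.1]
eef_rot: [3.142, -0.0, 2.052]
wrist_force: [-0.2, 0.2, -1.1]
finger_gap: 28.1
finger_force: 40.0
```

```bash
python3 - <<'E'
from h import *
s=manip.read_state();print(s['eef_pos'],s['eef_rot'],s['wrist_force'],s['moment'])
E
```

```text
[636.65092111   3.52043424 146.08273576] [ 3.14157471e+00 -9.17056054e-05  2.05178619e+00] [-0.22121421  0.23638211 -1.05654156] [-0.02894741  0.02807134 -0.05015532]
```

Emit:
{"op": "step_arm", "data": {
  "series": [-0.25,0.45,0,0,1,-0.25,0.45,0,0,1,0,0,0,0,1]
}}

```text
clock: 10.42
eef_pos: [636.3, 4.2, 146.2]
eef_rot: [3.141, 0.0, 2.052]
wrist_force: [0.4, -1.8, -2.0]
finger_gap: 27.7
finger_force: 40.0
```

Emit:
{"op": "step_arm", "data": {
  "series": [-0.25,0.45,0,0,1,0,0,0,0,1]
}}

```text
clock: 10.68
eef_pos: [636.1, 4.5, 146.2]
eef_rot: [3.141, 0.001, 2.052]
wrist_force: [1.4, -4.5, -2.2]
finger_gap: 27.8
finger_force: 40.0
```

Emit:
{"op": "step_arm", "data": {
  "series": [-0.25,0.45,0,0,1,0,0,0,0,1]
}}

```text
clock: 10.92
eef_pos: [635.9, 4.8, 146.3]
eef_rot: [3.141, 0.001, 2.052]
wrist_force: [2.1, -5.4, -2.3]
finger_gap: 27.9
finger_force: 40.0
```

Emit:
{"op": "step_arm", "data": {
  "series": [0.7,-1.25,0,0,1,0.7,-1.25,0,0,1,0,0,0,0,1]
}}

```text
clock: 11.3
eef_pos: [636.9, 3.0, 146.0]
eef_rot: [-3.141, -0.001, 2.052]
wrist_force: [0.0, -0.6, -1.5]
finger_gap: 27.7
finger_force: 40.0
```

Emit:
{"op": "step_arm", "data": {
  "series": [0,0,0,-0.05,1,0,0,0,-0.05,1,0,0,0,0,1]
}}

```text
clock: 11.68
eef_pos: [636.6, 2.9, 146.0]
eef_rot: [-3.14, -0.001, 1.952]
wrist_force: [-2.5, -1.1, -0.7]
finger_gap: 27.9
finger_force: 40.0
```

```bash
python3 - <<'E'
from h import *
s=manip.read_state();print(s['eef_pos'],s['eef_rot'],s['wrist_force'],s['moment'])
E
```

```text
[636.63972721   2.88170071 145.95602561] [-3.14036682e+00 -5.53839464e-04  1.95228565e+00] [-2.53990857 -1.11052543 -0.66222384] [-2.51328109e-01  8.69925160e-01  3.88361089e-04]
```

Emit:
{"op": "step_arm", "data": {
  "series": [-0.3,-0.15,0,-0.05,1,0,0,0,-0.05,1,0,0,0,-0.05,1,0,0,0,0,1]
}}

```text
clock: 12.18
eef_pos: [636.4, 2.8, 146.0]
eef_rot: [-3.14, -0.0, 1.803]
wrist_force: [-4.0, -0.1, -0.7]
finger_gap: 27.8
finger_force: 40.0
```

```bash
cat > st.py <<'E'
from h import *
s=manip.read_state();print(s['clock'],s['eef_pos'].round(2),s['eef_rot'].round(4),s['wrist_force'].round(2),s['moment'].round(3))
E
python3 st.py
```

```text
12.175 [636.37   2.76 145.97] [-3.1404e+00 -5.0000e-04  1.8032e+00] [-3.96 -0.08 -0.67] [-0.075  1.14   0.089]
```

Emit:
{"op": "step_arm", "data": {
  "series": [-0.4,0,0,0,1,-0.4,0,0,0,1,0,0,0,0,1]
}}

```text
clock: 12.55
eef_pos: [636.0, 2.7, 146.0]
eef_rot: [3.141, -0.0, 1.802]
wrist_force: [0.9, 0.3, -3.0]
finger_gap: 27.7
finger_force: 40.0
```

```bash
python3 st.py
```

```text
12.55 [636.04   2.7  146.05] [ 3.1413e+00 -1.0000e-04  1.8023e+00] [ 0.94  0.35 -2.99] [ 0.053  0.222 -0.003]
```

Emit:
{"op": "step_arm", "data": {
  "series": [0,0,0,-0.06,1,0,0,0,-0.06,1,0,0,0,-0.06,1,0,0,0,0,1]
}}

```text
clock: 13.05
eef_pos: [635.9, 2.7, 146.0]
eef_rot: [-3.141, -0.0, 1.622]
wrist_force: [-2.1, 0.4, -1.6]
finger_gap: 27.8
finger_force: 40.0
```

```bash
python3 st.py
```

```text
13.05 [635.87   2.68 146.04] [-3.1413e+00 -1.0000e-04  1.6224e+00] [-2.09  0.39 -1.64] [0.166 0.707 0.098]
```

Emit:
{"op": "step_arm", "data": {
  "series": [-0.3,0,0,-0.06,1,0,0,0,-0.06,1,0,0,0,-0.06,1,0,0,0,-0.06,1,0,0,0,0,1]
}}

```text
clock: 13.68
eef_pos: [635.5, 2.7, 146.1]
eef_rot: [-3.141, -0.0, 1.383]
wrist_force: [-2.8, 0.8, -1.5]
finger_gap: 27.7
finger_force: 40.0
```

```bash
python3 st.py
```

```text
13.675 [635.51   2.7  146.06] [-3.1411e+00 -1.0000e-04  1.3835e+00] [-2.82  0.77 -1.5 ] [0.137 0.953 0.011]
```

Emit:
{"op": "step_arm", "data": {
  "series": [-0.5,0.1,0,-0.06,1,0,0,0,-0.06,1,0,0,0,-0.06,1,0,0,0,-0.06,1,0,0,0,0,1]
}}

```text
clock: 14.3
eef_pos: [635.1, 2.9, 146.1]
eef_rot: [-3.141, -0.0, 1.144]
wrist_force: [-2.6, 1.3, -3.3]
finger_gap: 28.0
finger_force: 40.0
```

```bash
python3 st.py
```

```text
14.3 [635.08   2.85 146.05] [-3.1413e+00 -1.0000e-04  1.1442e+00] [-2.61  1.28 -3.32] [0.294 0.898 0.095]
```

Emit:
{"op": "step_arm", "data": {
  "series": [-0.5,0.2,0,-0.06,1,0,0,0,-0.06,1,0,0,0,-0.04,1,0,0,0,0,1]
}}

```text
clock: 14.8
eef_pos: [634.7, 3.0, 146.1]
eef_rot: [3.142, -0.0, 0.984]
wrist_force: [-0.6, 0.9, -2.8]
finger_gap: 27.7
finger_force: 40.0
```

```bash
python3 st.py
```

```text
14.8 [634.72   2.98 146.09] [ 3.1415e+00 -2.0000e-04  9.8430e-01] [-0.62  0.95 -2.84] [0.368 0.507 0.071]
```

Emit:
{"op": "step_arm", "data": {
  "series": [-0.2,0.2,0,-0.04,1,0,0,0,-0.04,1,0,0,0,0,1]
}}

```text
clock: 15.18
eef_pos: [634.6, 3.1, 146.1]
eef_rot: [3.141, -0.0, 0.904]
wrist_force: [-0.7, 0.2, -3.5]
finger_gap: 27.8
finger_force: 40.0
```

```bash
python3 st.py
```

```text
15.175 [634.56   3.11 146.14] [ 3.1413e+00 -2.0000e-04  9.0410e-01] [-0.73  0.16 -3.46] [0.126 0.344 0.089]
```

Emit:
{"op": "step_arm", "data": {
  "series": [-0.1,0,0,-0.03,1,0,0,0,-0.03,1,0,0,0,0,1]
}}

```text
clock: 15.55
eef_pos: [634.4, 3.1, 146.1]
eef_rot: [3.141, -0.0, 0.842]
wrist_force: [0.4, 1.3, -4.6]
finger_gap: 27.9
finger_force: 40.0
```

```bash
python3 st.py
```

```text
15.55 [634.42   3.13 146.11] [ 3.1415e+00 -2.0000e-04  8.4160e-01] [ 0.42  1.27 -4.57] [0.223 0.098 0.038]
```

Emit:
{"op": "step_arm", "data": {
  "series": [0,0,0,-0.03,1,0,0,0,0,1]
}}

```text
clock: 15.8
eef_pos: [634.4, 3.1, 146.1]
eef_rot: [3.142, -0.0, 0.811]
wrist_force: [0.1, 1.4, -4.4]
finger_gap: 27.9
finger_force: 40.0
```

```bash
python3 st.py
```

```text
15.8 [634.39   3.13 146.14] [ 3.1416e+00 -1.0000e-04  8.1120e-01] [ 0.11  1.4  -4.37] [ 0.313 -0.025  0.074]
```

Emit:
{"op": "step_arm", "data": {
  "series": [0,0,0,-0.03,1,0,0,0,0,1]
}}

```text
clock: 16.05
eef_pos: [634.4, 3.2, 146.1]
eef_rot: [-3.141, -0.0, 0.781]
wrist_force: [-0.0, 1.6, -5.0]
finger_gap: 28.0
finger_force: 40.0
```

```bash
python3 st.py
```

```text
16.05 [634.36   3.18 146.14] [-3.1415e+00 -1.0000e-04  7.8110e-01] [-0.02  1.58 -4.96] [ 0.436 -0.041  0.101]
```

Emit:
{"op": "step_arm", "data": {
  "series": [0,0.2,0,-0.03,1,0,0,0,0,1]
}}

```text
clock: 16.3
eef_pos: [634.3, 3.3, 146.1]
eef_rot: [3.142, 0.0, 0.751]
wrist_force: [-0.9, -0.0, -4.8]
finger_gap: 27.6
finger_force: 40.0
```

```bash
python3 st.py
```

```text
16.3 [634.35   3.28 146.15] [3.1415e+00 1.0000e-04 7.5110e-01] [-0.94 -0.01 -4.82] [0.195 0.083 0.122]
```

Emit:
{"op": "step_arm", "data": {
  "series": [0,0,0,-0.03,1,0,0,0,0,1]
}}

```text
clock: 16.55
eef_pos: [634.3, 3.3, 146.1]
eef_rot: [-3.142, 0.0, 0.721]
wrist_force: [0.0, 0.8, -5.2]
finger_gap: 27.7
finger_force: 40.0
```

```bash
python3 st.py
```

```text
16.55 [634.32   3.32 146.15] [-3.1415  0.      0.7211] [ 0.04  0.81 -5.22] [0.271 0.153 0.122]
```

Emit:
{"op": "step_arm", "data": {
  "series": [0,0,0,-0.025,1,0,0,0,0,1]
}}

```text
clock: 16.8
eef_pos: [634.3, 3.3, 146.1]
eef_rot: [-3.141, 0.0, 0.696]
wrist_force: [-0.8, 1.1, -5.6]
finger_gap: 27.5
finger_force: 40.0
```

```bash
python3 st.py
```

```text
16.8 [634.29   3.33 146.12] [-3.1415e+00  1.0000e-04  6.9630e-01] [-0.75  1.12 -5.62] [0.396 0.244 0.099]
```

```bash
cat > leg.py <<'E'
from h import *
def prof(img):
    g=cv2.GaussianBlur(img,(0,0),.8).astype(np.float32); return g
a=cv2.imread('pics/side0.png'); M=[]
i,f,Mx,e=cam('side')
A=[];mz=[]
for _ in range(6):
    p,_d=manip.camera('side');A.append(p.astype(np.float32));mz.append(manip.read_state()['moment'][2])
b=np.mean(A,0)
ga=cv2.cvtColor(a,cv2.COLOR_BGR2GRAY).astype(np.float32);gb=cv2.cvtColor(b,cv2.COLOR_BGR2GRAY)
def sh(u0,v0,w,h):
    W=cv2.createHanningWindow((w,h),cv2.CV_32F)
    return cv2.phaseCorrelate(ga[v0:v0+h,u0:u0+w],gb[v0:v0+h,u0:u0+w],W)
print('left leg',sh(212,150,52,44),'right leg',sh(272,94,48,36))
L=np.array([648.9,52,80.]);d=np.array([.2315,.973,0])
print('px for 3mm draw',np.subtract(proj('side',L-3*d),proj('side',L)),'mz',np.mean(mz),np.std(mz),manip.read_state()['clock'])
E
python3 leg.py
```

```text
left leg ((0.8684793105798292, 0.10717405915583811), 0.8083334275233893) right leg ((0.009155497721231143, 0.10515329164759635), 1.0133672224150763)
px for 3mm draw [ 0.5778187  -0.56169569] mz 0.14534671354081144 0.028756747618390865 17.1
```

```bash
cat > mz.py <<'E'
from h import *
import sys
m=[];F=[]
A=[]
for _ in range(int(sys.argv[1])):
    p,_d=manip.camera('side');A.append(p.astype(float));s=manip.read_state();m.append(s['moment'][2]);F.append(s['wrist_force'])
print('mz',np.mean(m).round(4),np.std(m).round(3),'F',np.mean(F,0).round(2),s['clock'],s['eef_rot'][2].round(4))
b=np.mean(A,0);a=cv2.imread('pics/side0.png').astype(float)
def cen(img,u,v,r=6):
    p=img[v-r:v+r+1,u-r:u+r+1]; w=np.clip(p[...,0]-p[...,2]+25,0,None)
    yy,xx=np.mgrid[-r:r+1,-r:r+1]; w=w*(xx**2+yy**2<=r*r)
    return np.array([(w*xx).sum()/w.sum(),(w*yy).sum()/w.sum()])
print('rod shifts',[(cen(b,*q)-cen(a,*q)).round(2) for q in((223,158),(251,173),(285,102),(311,112))])
# top-edge profile of left leg: wood-vs-background outer face edges
E
python3 mz.py 10
```

```text
mz 0.1348 0.036 F [-0.78  1.57 -5.03] 17.6 0.6968
rod shifts [array([ 0.31, -0.15]), array([ 0.5 , -0.58]), array([0.07, 0.  ]), array([0.03, 0.03])]
```

Emit:
{"op": "step_arm", "data": {
  "series": [0,0,0,-0.012,1,0,0,0,0,1]
}}

```text
clock: 17.85
eef_pos: [634.3, 3.4, 146.1]
eef_rot: [-3.141, 0.0, 0.684]
wrist_force: [-1.8, 1.4, -4.6]
finger_gap: 27.7
finger_force: 40.0
```

```bash
python3 mz.py 20
```

```text
mz 0.1683 0.032 F [-1.11  2.   -4.95] 18.85 0.6848
rod shifts [array([ 0.31, -0.16]), array([ 0.5 , -0.57]), array([ 0.07, -0.  ]), array([0.04, 0.03])]
```

Torque rose sharply on the last 0.012 rad while the leg didn't move, so the cam is solid. I'll relax the twist and withdraw.

Emit:
{"op": "step_arm", "data": {
  "series": [0,0,0,0.03,1,0,0,0,0.03,1,0,0,0,0.02,1,0,0,0,0,1]
}}

```text
clock: 19.35
eef_pos: [634.4, 3.3, 146.3]
eef_rot: [3.141, -0.0, 0.765]
wrist_force: [-1.4, 1.2, -4.3]
finger_gap: 28.0
finger_force: 40.0
```

```bash
python3 mz.py 8
```

```text
mz 0.0321 0.024 F [-0.88  1.17 -3.92] 19.75 0.7648
rod shifts [array([ 0.3 , -0.16]), array([ 0.5 , -0.56]), array([0.07, 0.  ]), array([0.04, 0.03])]
```

Emit:
{"op": "step_arm", "data": {
  "series": [0,0,2,0,1,0,0,2,0,1,0,0,4,0,1,0,0,10,0,1,0,0,24,0.15,1,0,0,30,0.15,1,0,0,32,0.15,1,-21.7,40.1,0,0.15,1,-21.7,40.1,0,0.15,1,-21.7,40.1,0,0.15,1,-21.7,40.1,0,0.15,1,-21.7,40.1,0,0.15,1,-21.7,40.1,0,0.15,1,0,0,0,0.15,1,0,0,0,0.15,1,0,0,0,0.168,1,0,0,0,0,1,0,0,0,0,1]
}}

```text
clock: 22.0
eef_pos: [504.2, 243.9, 250.6]
eef_rot: [3.141, 0.0, 2.579]
wrist_force: [0.4, -0.1, -0.9]
finger_gap: 27.7
finger_force: 40.0
```

```bash
python3 st.py; python3 - <<'E'
from h import *
p,_=snap('side','side5');s=manip.read_state()['eef_pos']
u,v=proj('side',s-[0,0,126.4]);h=proj('side',(504.3,244.1,90));print(u,v,h)
cv2.imwrite('pics/b5.png',cv2.resize(p[190:270,215:300],(680,640)[:2],interpolation=cv2.INTER_CUBIC)[:600])
t,_=snap('top','top5')
E
```

```text
22.0 [504.21 243.91 250.58] [3.1411e+00 4.0000e-04 2.5789e+00] [ 0.43 -0.15 -0.9 ] [ 0.011  0.014 -0.035]
257.2823894751107 221.08424714879644 (np.float64(257.24633778282464), np.float64(228.90798867814533))
```

View pics/b5.png

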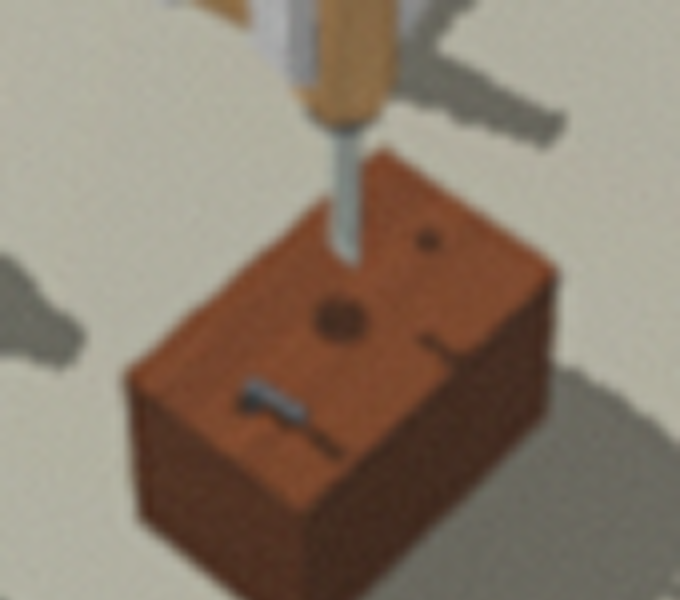

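Picture shows the tip at (344,262) and the hole at (341,320), and after calibration they line up to about 1 mm. Going in.

Emit:
{"op": "step_arm", "data": {
  "series": [0,0,-15,0,1,0,0,-10,0,1,0,0,-10,0,1,0,0,-10,0,1,0,0,0,0,1]
}}

```text
clock: 22.72
eef_pos: [503.9, 243.8, 204.2]
eef_rot: [-3.14, -0.001, 2.583]
wrist_force: [0.0, 1.0, -2.1]
finger_gap: 27.9
finger_force: 40.0
```

Emit:
{"op": "step_arm", "data": {
  "series": [0,0,-15,0,1,0,0,-15,0,1,0,0,-15,0,1,0,0,-15,0,1,0,0,-5,0,1,0,0,0,0,1]
}}

```text
clock: 23.48
eef_pos: [504.1, 243.9, 139.9]
eef_rot: [-3.141, -0.0, 2.583]
wrist_force: [-0.0, -0.3, -0.9]
finger_gap: 28.1
finger_force: 40.0
```

Emit:
{"op": "step_arm", "data": {
  "series": [0,0,-1.5,0,1,0,0,-1,0,1,0,0,-0.5,0,1,0,0,0,0,1]
}}

```text
clock: 23.98
eef_pos: [504.2, 244.0, 137.2]
eef_rot: [3.141, 0.0, 2.583]
wrist_force: [-0.1, 0.8, -1.3]
finger_gap: 27.5
finger_force: 40.0
```

Emit:
{"op": "step_arm", "data": {
  "series": [0,0,-0.3,0,1,0,0,0,0,1]
}}

```text
clock: 24.22
eef_pos: [504.1, 243.9, 136.8]
eef_rot: [3.142, -0.0, 2.583]
wrist_force: [-0.2, 0.2, -1.3]
finger_gap: 28.1
finger_force: 40.0
```

Within 0.5 mm of seated. Reduce the grip, open gently, and rise.

Emit:
{"op": "step_arm", "data": {
  "series": [0,0,-0.3,0,1,0,0,0,0,1,0,0,0,0,0.65,0,0,0,0,0.5,0,0,0,0,0.25,0,0,0,0,0,0,0,0,0,0,0,0,0,0,0,0,0,0,0,0],
  "squeeze": 10
}}

```text
clock: 25.35
eef_pos: [504.1, 243.9, 136.5]
eef_rot: [-3.142, -0.0, 2.583]
wrist_force: [-0.0, -0.6, -0.4]
finger_gap: 89.1
finger_force: 0.0
```

Emit:
{"op": "step_arm", "data": {
  "series": [0,0,0,0,0,0,0,0,0,0,0,0,0,0,0]
}}

```text
clock: 25.72
eef_pos: [504.1, 243.9, 136.6]
eef_rot: [-3.142, 0.0, 2.583]
wrist_force: [0.2, 0.3, 0.1]
finger_gap: 93.8
finger_force: 0.0
```

Emit:
{"op": "step_arm", "data": {
  "series": [0,0,20,0,0,0,0,35,0,0,0,0,45,0,0,-45,40,0,0,0,-45,40,0,0,0,-45,40,0,0,0,-45,40,0,0,0,0,0,0,0,0,0,0,0,0,0]
}}

```text
clock: 26.85
eef_pos: [324.4, 403.7, 236.5]
eef_rot: [-3.142, 0.0, 2.583]
wrist_force: [-0.1, 0.5, 0.0]
finger_gap: 94.1
finger_force: 0.0
```

```bash
python3 - <<'E'
from h import *
p,_=snap('side','side6');t,d=snap('top','top6')
P=pts('top',d)
ax=np.array([.2315,.973]);c,_,a,_=disc('top',t,np.array([637.6,5.]));print('cam',c,a)
m=(abs(P[...,2]-100)<5);m[:,:274]=0;m[:,300:]=0;m[:130]=0;m[215:]=0
r=P[m];print('leg dist',(r.mean(0)[:2]-c)@ax,'was',47.9-.5)
m=(P[...,2]>158)&(P[...,2]<172); m[:, :190]=0;m[:,262:]=0;m[:170]=0;m[230:]=0
print('handle top',m.sum(),P[m].mean(0))
f=lambda im,u,v:cv2.resize(im[v:v+70,u:u+65],(390,420),interpolation=cv2.INTER_CUBIC)
cv2.imwrite('pics/f.png',np.hstack([f(t,198,170),f(t,270,130)]))
E
```

```text
cam [637.80461155   5.6388781 ] 0.9334172192112915
leg dist 44.404493337297026 was 47.4
handle top 62 [503.81860966 244.7500869  165.04302713]
```

View pics/f.png

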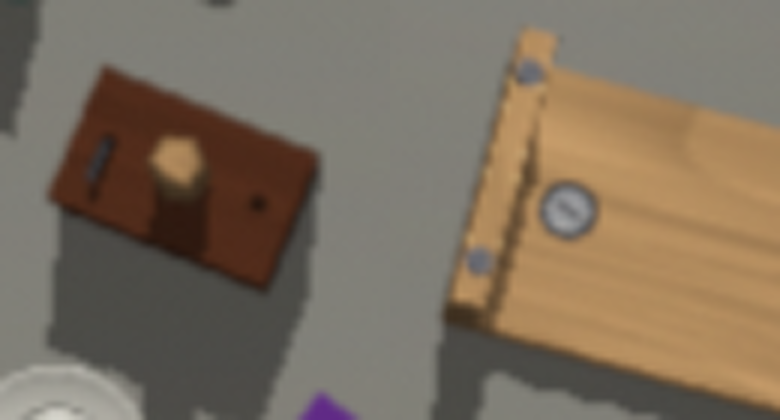

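The picture shows the driver standing upright in the block at (178,165) and the loose leg drawn in. The leg is now 44.4 mm from the cam in the picture, the same as the locked end. Handing in.

```bash
python3 -c "
from cell import manip
print(manip.sign_off())"
```

```text
the job is handed in; nothing more can be done
None
```

The cam is turned until it came up solid, the leg measures drawn tight, and the screwdriver stands released in its block; I handed the job in at about 27 s, but the system returned no verdict.

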